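# Snap the measuring scoop onto the rail's spring hook

## Robot

A 6-joint arm with a two-finger parallel gripper is mounted at the origin on a cart in front of the work surface, level with it; the furniture and walls round the work are solid. World frame = base frame: x ahead of the robot, y to its left, z up, the work surface at z = 0. Lengths are in m, angles in rad, forces in N, time in s.
With the tool pointing down it reaches from about 0.3 to 0.875 m from the base axis. Payload 6.4 kg.
Tool frame: the origin (TCP) lies at the centre of the arm's flange, where the gripper is bolted on; the fingertips stand 173 mm ahead of it and the grasp point (between the pads) lies 155 mm ahead of it; z points along the fingers, x is the direction in which the jaws open and shut, and the axes are right-handed (so a half turn about z gives the same grasp; the last joint's range is limited). The gripper opens to 85 mm and grips with 20 to 120 N. Pads are 22 mm wide; open, the fingers measure 114 mm over their backs; the gripper's body (76 mm by 85 mm) begins 54 mm behind the grasp point. The pads swing forward as they close: fully open they stand 13 mm farther back than shut.
Start: joints at [-1.368, 0.181, 1.607, -0, 1.354, -0.206], TCP at [0.229, -0.528, 0.405] pointing down, gripper open.
Joint ranges: [-2.99, 2.99], [-0.89, 2.07], [0.3, 2.58], [-1.14, 4.28], [0, 2.63], [-3.12, 3.12]. Speed limits (rad/s): [2.57, 2.57, 3.01, 3.14, 3.14, 3.14].

## Interface

Orientations are given as a unit quaternion [w, x, y, z].
In Python, from bench import ctrl gives the robot as it stands. The module is installed in compiled form; this text tells all that it offers.
- The arm moves only by the tool move_arm, never from a script. Its argument "moves" is a list of rows, each an object of numbers: "gripper": the opening in per cent of the stroke, from 0 (shut) to 100 (fully open); "x", "y", "z": the shift along the tool's x, y, z in cm; "roll": the turn about the tool's z in degrees. In form: [{"gripper": .., "x": .., "y": .., "z": .., "roll": ..}, ...]. A call has 1 to 5 rows; each row shifts and turns the commanded pose from where the row before left it, along the tool's axes as they then stand; what a row does not reach is not made up. A row lasts 1/8 s, in which the tool goes at most 62.5 mm and 10.7 degrees, less where a joint would pass 70% of its speed; a pose out of reach is approached as far as the arm can. A call is refused whole if a number of a shift passes 6.25 or a number of a turn 10.7, either way. A call with a gripper value outside its range is refused whole. The fingers move at their own pace and stop on an object; the grip force is fixed at half the most. Time passes only in rows, so rows that do not move let the fingers close. It gives the time, the measured TCP pose, the force and the opening at its end, in the units of the state.
- ctrl.get_obs(): the state, without advancing time (a new reading comes with each control period).
- ctrl.camera(name): name is "scene" or "top" or "wrist"; returns a dict with "img" (480x640x3 uint8, red, green, blue), "fx", "fy", "cx", "cy" (pixels), "D" ([k1, k2, p1, p2, k3] as OpenCV has them; the pictures are not rectified), "world_from_camera" (4x4, takes a point from camera to world coordinates); the wrist camera has in their place "tool_from_camera" (4x4, takes a point from camera to tool coordinates, whose origin is the TCP and whose axes are the tool frame's). Camera axes: x right, y up, looking along -z (the intrinsics and any distortion apply to the point x, -y, -z); pixel columns grow to the right and rows downward; lengths in m; the calibration is good to about 2 mm. A picture is of the moment at which its call begins: read the wrist's pose just before it. There is no depth.
- ctrl.hand_in(): hands the job in, once; it reports no verdict.
The state is a dict: "time_s": time; "q": joint angles; "dq": joint speeds; "joint_efforts": joint torques, N m; "eef_pos": TCP position; "eef_rot": TCP orientation; "wrist_force": force on the tool from outside, world axes, zero at the start; "torque": the same for the moment, N m; "opening": opening from 0.0 (shut) to 1.0 (fully open).
Only numpy, scipy, OpenCV 4.12 (cv2) and the standard library are available. Lean on these libraries where they do the work, as an engineer would, in place of code of your own. Each camera call takes 0.05 s, during which the arm holds its last target. There are 200 camera calls.

## Task

Hang the steel measuring scoop with the red grip on the snap hook of the utensil rail: bring the eye at the end of its handle over the hook's nose, press it gently down against the sprung brass gate until it passes inside and the gate springs shut behind it, then let go so that the scoop hangs freely from the closed hook. The hook sits higher or lower on the rail each time, so feel for it: keep the scoop level while you press, do not bear on once it is in, and never press with more than 12 N, and leave the other things where they stand.

Things in the scene. Friction and masses are not known exactly. Their poses are not given: they have to be found in the camera images.
- scoop_grip (a point): centre of the red grip (38 mm long, 12 wide, 30 high) of the steel measuring scoop (about 90 g), which stands level on its bowl; 28 mm over the worktop. x axis: along the handle from bowl to eye; z: up. The round bowl (48 mm across, 32 high) is centred 55 mm behind this point (-x).
- scoop_eye (a point): centre of the eye, a ring at the end of the scoop's handle, 50 mm ahead (+x) of the grip's centre at the same height, lying flat (its axis is the scoop's z). Hole 18 mm, ring bar 6 mm thick, 30 mm across outside. Axes as scoop_grip.
- hook_home (a point): tip of the hook's nose if the hanger were at mid setting, 230 mm over the worktop. The real tip is straight above or below, anywhere from 25 mm lower to 25 mm higher, different each time, not reported. x: level, from the nose to the shank, away from the robot; y: along the bar; z: up. To go in, the eye lies level round the upright nose, its far side on the gate; nothing stands before (-x) the nose.
- hook_bottom (a point): middle of the hook's inside bottom at mid setting (shifts with the nose, unreported). The hook is a J of 8 mm round steel in hook_home's x-z plane: upright nose at x = 0, shank at x = 36 mm, joined by a half round whose inside is 40 mm below the nose tip. A level eye meets this unyielding bottom about 35 mm below the real nose tip. Axes as hook_home.
- gate (a joint): angle of the brass gate, a rod hinged on the hook's shank 7 mm below the nose tip, reaching level across to the nose: 0 shut, grows as it is pressed inward (down), to 1.25 rad. A spring shuts it; pressing it with the eye takes 2 N at first, up to about 7 N. The eye slips past its end 22 to 31 mm below the real nose tip and it springs up behind.
- rail: the utensil rail with posts, hook, hanger and gate, fixed to the worktop. Origin on the worktop straight below hook_home, same axes. Its bar (12 mm thick) runs at x = 46 mm, at the height of hook_home, 250 mm long between two posts; the hanger plate over the shank reaches 42 mm above the nose tip.
- scoop: the measuring scoop as a whole; origin under the middle of its bowl, x along the handle to the eye, z up.
- mug: white mug with dark spots, 82x114x91 mm, a bystander; origin at the centre of its underside
- honey: honey jar with a yellow lid, 71x70x86 mm, a bystander; origin at the centre of its underside
- lemon: lemon, 71x53x51 mm, a bystander; origin at the centre of its underside
- tomato: tomato, 68x69x71 mm, a bystander; origin at the centre of its underside
- pepper_mill: wooden pepper mill, 58x58x170 mm, a bystander; origin at the centre of its underside
- spice_jar: spice jar with a red lid, 45x45x106 mm, a bystander; origin at the centre of its underside

How it is judged:
On the way, in this order (a step that is already met when the one before it is completed fails the run):
1. the scoop is lifted off the worktop (height (world z) of scoop_eye above 0.12 m), for 0.2 s.
2. the scoop presses the gate open (value of joint gate above 0.35 rad and contact force between scoop and rail above 0.5 N), for 0.05 s.
At the end, for the whole second after the job is handed in: The eye is inside the hook below the gate (its centre between the nose and the shank, 9 to 30 mm behind the nose line and within 14 mm sideways, 15 to 90 mm below hook_home), the gate is shut again (under 0.12 rad), and the scoop has been let go and hangs freely (it may still swing a little) (value of joint gate below 0.12 rad and x of scoop_eye in the frame of hook_home between 0.009 and 0.03 m and y of scoop_eye in the frame of hook_home between -0.014 and 0.014 m and z of scoop_eye in the frame of hook_home between -0.09 and -0.015 m); the robot touches nothing.
It fails at once if the scoop is forced out of level (over 0.15 rad) while it is held and pressed on the hook (angle between scoop_eye's own z axis and vertical above 0.15 rad and contact force between scoop and rail above 4 N and contact force between the fingers and scoop above 4 N).
It fails at once if the scoop, the fingers or the arm press on the rail or hook with more than 12 N (contact force between any of scoop, the fingers, the arm and rail above 12 N).
It fails at once if a bystander is shifted by more than 30 mm (distance of any of mug, honey, lemon, tomato, pepper_mill, spice_jar from where it was at the start of the episode above 0.03 m).
It also fails if it takes over 61 s, if anything falls off the work surface, if the arm or the gripper's body presses on something with over 40 N, if the wrist force passes 120 N, or if a joint passes its speed limit or range.

## Working session

There is one attempt and no reset: what is moved stays moved. The work goes in short steps, Python scripts to look and compute and a tool call to move; the robot and the scene stay as the last step left them, time stands still between calls to the robot, and variables do not carry over. Pictures are saved under pics/ and viewed, about 8 in all and at most 12, crops included, and the job is handed in when it is done.

Besides the shell and the picture viewer there is one more tool, called as name(argument=value, ...), one argument or row to a line, values as JSON. move_arm: Moves the arm, as the interface text tells. Its arguments: {"type":"object","properties":{"moves":{"type":"array","items":{"type":"object","properties":{"gripper":{"type":"number"},"x":{"type":"number"},"y":{"type":"number"},"z":{"type":"number"},"roll":{"type":"number"}}}}},"required":["moves"]}

```bash
mkdir -p pics
cat > h.py <<'E'
import numpy as np, cv2
from bench import ctrl
from scipy.spatial.transform import Rotation as R
def tool():
    o=ctrl.get_obs(); w,x,y,z=o["eef_rot"]; T=np.eye(4); T[:3,:3]=R.from_quat([x,y,z,w]).as_matrix(); T[:3,3]=o["eef_pos"]; return T
def cam(n):
    T=tool(); c=ctrl.camera(n)
    c["W"]=np.array(c["world_from_camera"]) if n!="wrist" else T@np.array(c["tool_from_camera"])
    return c
def K(c): return np.array([[c["fx"],0,c["cx"]],[0,c["fy"],c["cy"]],[0,0,1.]])
def save(c,f,crop=None,s=1):
    im=c["img"][:,:,::-1]
    if crop: a,b,w,h=crop; im=im[b:b+h,a:a+w]
    cv2.imwrite("pics/"+f,cv2.resize(im,None,fx=s,fy=s,interpolation=cv2.INTER_CUBIC))
def ray(c,p):
    u=cv2.undistortPoints(np.array([[p]],float),K(c),np.array(c["D"],float))[0,0]
    return c["W"][:3,3], c["W"][:3,:3]@np.array([u[0],-u[1],-1])
def atz(c,p,z):
    o,d=ray(c,p); return o+d*(z-o[2])/d[2]
def proj(c,P):
    P=np.atleast_2d(P); q=(P-c["W"][:3,3])@c["W"][:3,:3]*[1,-1,-1]
    return cv2.projectPoints(q,np.zeros(3),np.zeros(3),K(c),np.array(c["D"],float))[0][:,0]
def tri(obs):
    A=np.zeros((3,3));b=np.zeros(3)
    for c,p in obs:
        o,d=ray(c,p); d=d/np.linalg.norm(d); M=np.eye(3)-np.outer(d,d);A+=M;b+=M@o
    return np.linalg.solve(A,b)
E
python3 - <<'E'
from h import *
import pickle
o=ctrl.get_obs();print(o)
cs={n:cam(n) for n in("scene","top","wrist")}
pickle.dump(cs,open("c0.pkl","wb"))
for n in cs: print(n,cs[n]["W"].round(3).tolist(),cs[n]["fx"])
save(cs["scene"],"s.png",s=1.25);save(cs["top"],"t.png",s=1.25)
print(tool().round(3))
E
```

```text
{'time_s': 0.0, 'q': array([-1.36833964e+00,  1.81537362e-01,  1.60796513e+00,  2.23171197e-05,
        1.35379792e+00, -2.06312796e-01]), 'dq': array([ 0.00165098, -0.00042993, -0.00025096, -0.00161174,  0.00015142,
       -0.00113658]), 'joint_efforts': array([ 1.05118261e-04, -4.44867826e+01, -3.51339447e+01, -3.68480305e-04,
        8.89225543e-03,  2.61194906e-06]), 'eef_pos': array([ 0.22851435, -0.52738101,  0.40380668]), 'eef_rot': array([-6.12636734e-04,  8.35905213e-01, -5.48873161e-01, -5.94900909e-04]), 'wrist_force': array([ 0.49835195, -0.12547218, -0.23987338]), 'torque': array([ 2.70416894e-05,  1.65130102e-02, -4.20184499e-02]), 'opening': 0.9994564375843458}
scene [[-0.993, 0.087, -0.078, 0.44], [-0.116, -0.789, 0.604, 0.81], [-0.009, 0.609, 0.793, 1.219], [0.0, 0.0, 0.0, 1.0]] 581.647456881161
top [[-0.244, 0.833, -0.497, -0.256], [-0.97, -0.215, 0.116, 0.175], [-0.01, 0.51, 0.86, 1.545], [0.0, 0.0, 0.0, 1.0]] 594.5482403410751
wrist [[0.397, 0.873, 0.283, 0.301], [-0.918, 0.378, 0.122, -0.495], [-0.001, -0.308, 0.951, 0.373], [0.0, 0.0, 0.0, 1.0]] 365.91336180240063
[[ 0.398 -0.918 -0.     0.229]
 [-0.918 -0.398  0.001 -0.527]
 [-0.001 -0.    -1.     0.404]
 [ 0.     0.     0.     1.   ]]
```

View pics/s.png

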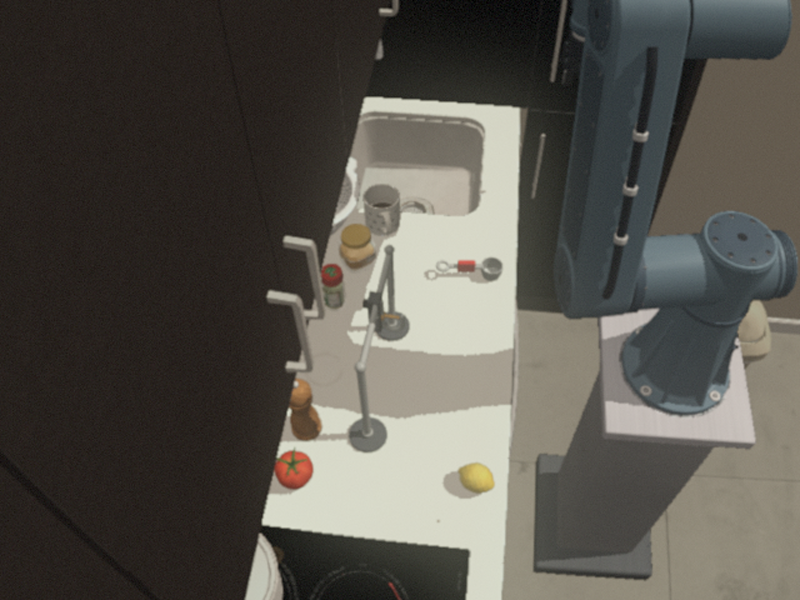

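View pics/t.png

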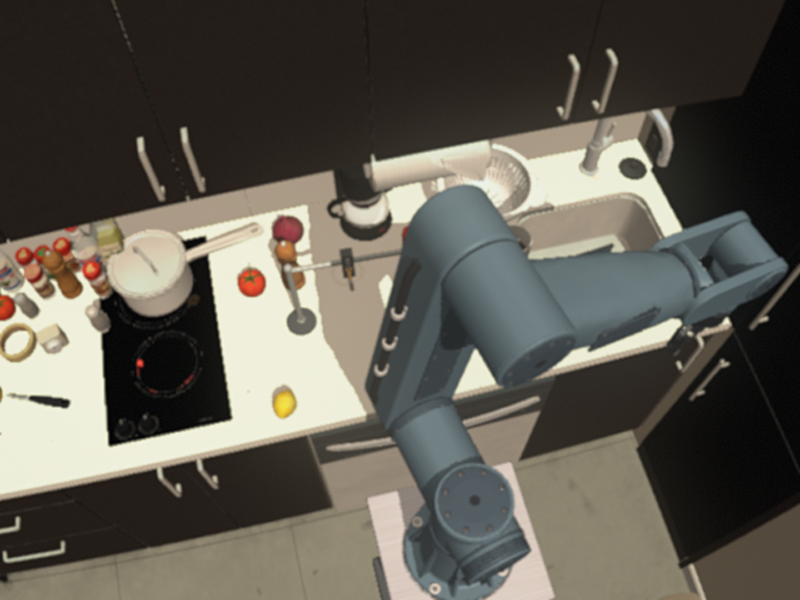

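The scene view shows the scoop (grip 466,266; eye 442,266; bowl 491,268), rail post tops at (389,250) and (360,366). The top view shows the hook at (347,265), with the scoop hidden by the arm.

Run:
```python
from h import *
import pickle
cs=pickle.load(open("c0.pkl","rb"))
s,t=cs["scene"],cs["top"]
p=lambda a,b:(a/1.25,b/1.25)
for n,q,z in(("grip",(466,266),.03),("eye",(442,266),.028),("bowl",(491,268),.032),("barA",(389,250),.23),("barB",(360,366),.23),("baseA",(392,325),.01),("baseB",(367,435),.01),("hook",(374,305),.23),("honey",(357,235),.086),("mug",(381,195),.091),("lemon",(477,476),.03),("spice",(331,270),.106),("mill",(299,388),.165)): print(n,atz(s,p(*q),z).round(3))
for n,q,z in(("barB",(289,268),.23),("baseB",(301,321),.01),("hook",(347,265),.23)): print(n,atz(t,p(*q),z).round(3))
a=cv2.resize(s["img"][180:300,260:420,::-1],None,fx=5,fy=5,interpolation=cv2.INTER_CUBIC)
b=cv2.resize(t["img"][180:260,220:340,::-1],None,fx=5,fy=5,interpolation=cv2.INTER_CUBIC)
cv2.imwrite("pics/sc.png",a);
w=cs["wrist"]["img"][:,:,::-1]
cv2.imwrite("pics/tw.png",np.hstack([b[:400],cv2.resize(w,(200,150))[[*range(150)]+[0]*250]]))
```

```text
grip [ 0.438 -0.191  0.03 ]
eye [ 0.489 -0.187  0.028]
bowl [ 0.385 -0.19   0.032]
barA [ 0.579 -0.045  0.23 ]
barB [0.593 0.204 0.23 ]
baseA [ 0.578 -0.035  0.01 ]
baseB [0.592 0.217 0.01 ]
hook [0.588 0.081 0.23 ]
honey [ 0.672 -0.204  0.086]
mug [ 0.637 -0.323  0.091]
lemon [0.386 0.285 0.03 ]
spice [ 0.705 -0.087  0.106]
mill [0.699 0.219 0.165]
barB [0.599 0.206 0.23 ]
baseB [0.59  0.209 0.01 ]
hook [0.575 0.086 0.23 ]
```

View pics/sc.png

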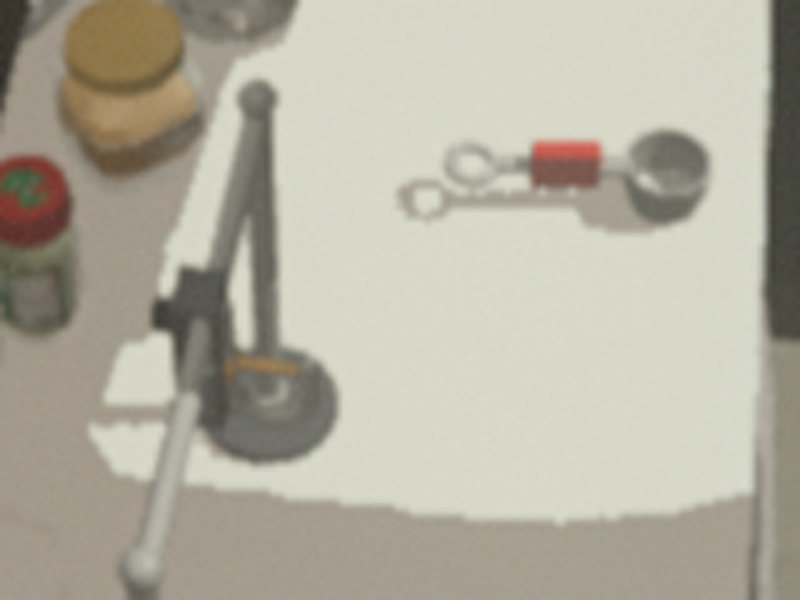

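View pics/tw.png

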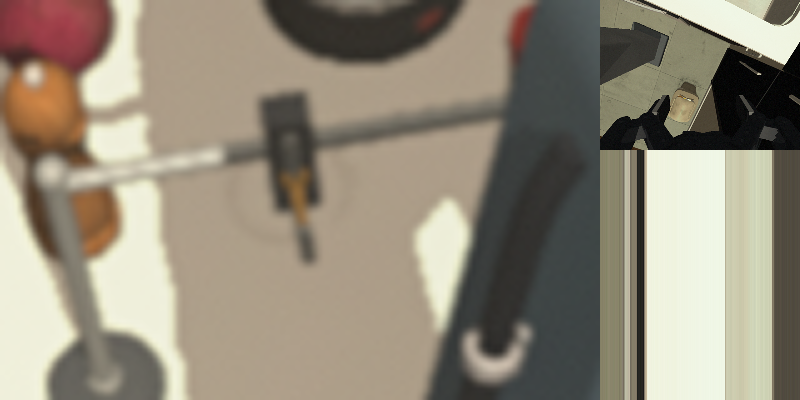

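The crops show: eye centre ≈(470,165) in the scene crop, grip top ≈(567,155), gate end/nose ≈(298,368). In the top crop the gate end/nose is ≈(303,233), and the hanger plate is at (290,150).

```bash
cat >> h.py <<'E'
def goal(x,y,z,hdg):
    "tool-axes shifts (cm) AFTER rolling; hdg=direction (deg) of tool -y in world"
    T=tool(); h=np.degrees(np.arctan2(-T[1,1],-T[0,1])); roll=-(hdg-h)
    a=np.radians(hdg-90); X=np.array([np.cos(a),np.sin(a),0]); Y=np.array([np.sin(a),-np.cos(a),0])
    d=np.array([x,y,z])-T[:3,3]
    print("roll %.2f  x %.2f y %.2f z %.2f"%(roll,100*d@X,100*d@Y,-100*d[2]),"tcp",T[:3,3].round(4),"hdg %.2f"%h)
E
python3 - <<'E'
from h import *
import pickle
cs=pickle.load(open("c0.pkl","rb"))
s,t=cs["scene"],cs["top"]
c=lambda a,b:(260+a/5,180+b/5)
e=atz(s,c(470,165),.031);g=atz(s,c(567,155),.043);b=atz(s,c(670,160),.032)
print(e,g,b,np.degrees(np.arctan2((e-b)[1],(e-b)[0])))
print("gate end tri",tri([(s,c(299,369)),(t,(220+303/5,180+233/5))]))
goal(.44,-.19,.30,0)
E
```

```text
[ 0.48788202 -0.18381898  0.031     ] [ 0.43699771 -0.18629869  0.043     ] [ 0.38203491 -0.1982522   0.032     ] 7.764914266510854
gate end tri [0.54342885 0.08647507 0.20809671]
roll 23.42  x -33.74 y -21.14 z 10.40 tcp [ 0.2286 -0.5274  0.404 ] hdg 23.42
```

move_arm(
  moves=[
    {"gripper": 100, "roll": 9, "x": 0},
    {"gripper": 100, "roll": 9},
    {"gripper": 100, "x": -5, "y": -3.2, "z": 1.5},
    {"gripper": 100, "x": -5, "y": -3.2, "z": 1.5},
    {"gripper": 100, "x": -5, "y": -3.2, "z": 1.5},
  ],
)

```text
validation failed for argument at $.mo...
```

move_arm(
  moves=[
    {"gripper": 100, "x": -5, "y": -3.2, "z": 1.5},
    {"gripper": 100, "x": -5, "y": -3.2, "z": 1.5},
    {"gripper": 100, "x": -5, "y": -2.2, "z": 1.5},
    {"gripper": 100, "x": -1.7, "y": 0, "z": 1.4},
    {"gripper": 100},
  ],
)

```text
validation failed for argument at $.mo...
```

Run:
```python
from h import *
import pickle
goal(.44,-.19,.30,5)
w=cam("wrist");pickle.dump(w,open("w1.pkl","wb"));save(w,"w1.png",s=1.25)
print(proj(w,[[.438,-.187,.043],[.488,-.184,.031],[.382,-.196,.032]])*1.25)
```

```text
roll 18.42  x -31.77 y -24.01 z 10.40 tcp [ 0.2286 -0.5274  0.404 ] hdg 23.42
[[  12.49503208 -296.29425397]
 [  44.96606824 -376.41015272]
 [  19.85409792 -172.75185345]]
```

View pics/w1.png

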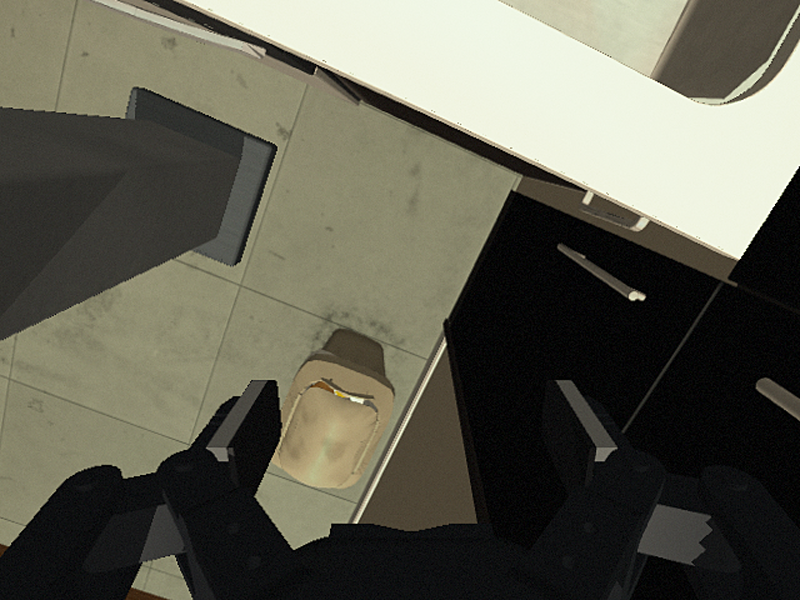

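The moves were refused, so the arm hadn't moved and this picture shows only floor and the open fingers. I'll give every field in each row.

move_arm(
  moves=[
    {"gripper": 100, "x": 0, "y": 0, "z": 0, "roll": 9},
    {"gripper": 100, "x": 0, "y": 0, "z": 0, "roll": 9},
    {"gripper": 100, "x": -5, "y": -3.8, "z": 1.6, "roll": 0},
    {"gripper": 100, "x": -5, "y": -3.8, "z": 1.6, "roll": 0},
    {"gripper": 100, "x": -5, "y": -3.8, "z": 1.6, "roll": 0},
  ],
)

```text
time_s: 0.82
eef_pos: [0.3249, -0.3717, 0.3579]
eef_rot: [-0.0, 0.739, -0.673, 0.0]
wrist_force: [0.6, 0.4, 0.2]
opening: 1.006
```

move_arm(
  moves=[
    {"gripper": 100, "x": -5, "y": -3.8, "z": 1.6, "roll": 0},
    {"gripper": 100, "x": -5, "y": -3.8, "z": 1.6, "roll": 0},
    {"gripper": 100, "x": -5, "y": -3.8, "z": 1.6, "roll": 0},
    {"gripper": 100, "x": -2, "y": -1.2, "z": 0.8, "roll": 0},
    {"gripper": 100, "x": 0, "y": 0, "z": 0, "roll": 0},
  ],
)

```text
time_s: 1.45
eef_pos: [0.4304, -0.196, 0.3033]
eef_rot: [0.0, 0.741, -0.672, -0.001]
wrist_force: [-0.8, 0.0, -0.8]
opening: 1.001
```

Run:
```python
from h import *
import pickle
goal(.44,-.19,.30,5)
w=cam("wrist");pickle.dump(w,open("w1.pkl","wb"));save(w,"w2.png",s=1.25)
print(proj(w,[[.438,-.187,.043],[.488,-.184,.031],[.382,-.196,.032]])*1.25)
```

```text
roll 0.62  x -0.52 y -1.01 z 0.33 tcp [ 0.4304 -0.196   0.3033] hdg 5.62
[[397.88754932 286.85293132]
 [401.34862623 187.29435968]
 [405.25995806 373.78029471]]
```

View pics/w2.png

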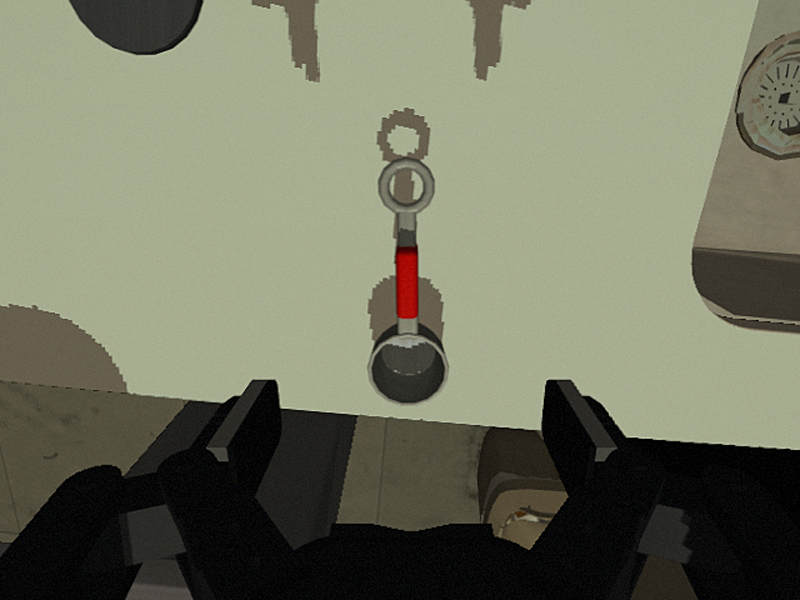

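The scoop sits squarely under the gripper: eye (406,186), grip (407,282), bowl rim (408,367).

Run:
```python
from h import *
import pickle
w=pickle.load(open("w1.pkl","rb"))
p=lambda a,b:(a/1.25,b/1.25)
e=atz(w,p(406,186),.031);g=atz(w,p(407,282),.043);b=atz(w,p(408,367),.032)
d=e-b;print(e,g,b,np.linalg.norm(d[:2]))
h=np.degrees(np.arctan2(d[1],d[0]));u=d[:2]/np.linalg.norm(d[:2]);G=(e[:2]+b[:2])/2+u*2.5
print(h,G); goal(G[0],G[1],.185,h)
```

```text
[ 0.48888456 -0.18632727  0.031     ] [ 0.44110439 -0.19150169  0.043     ] [ 0.386547   -0.19717692  0.032     ] 0.10291107879561576
6.051794448167846 [2.92378327 0.07181654]
roll -0.51  x -0.47 y -250.80 z 11.89 tcp [ 0.4303 -0.1973  0.3039] hdg 5.54
```

move_arm(
  moves=[
    {"gripper": 100, "x": -0.48, "y": -1.04, "z": 3.0, "roll": -0.5},
    {"gripper": 100, "x": 0, "y": 0, "z": 3.5, "roll": 0},
    {"gripper": 100, "x": 0, "y": 0, "z": 3.0, "roll": 0},
    {"gripper": 100, "x": 0, "y": 0, "z": 2.4, "roll": 0},
    {"gripper": 100, "x": 0, "y": 0, "z": 0, "roll": 0},
  ],
)

```text
time_s: 2.12
eef_pos: [0.4391, -0.1929, 0.184]
eef_rot: [0.0, 0.742, -0.67, -0.002]
wrist_force: [-0.1, -0.6, -0.3]
opening: 1.001
```

```bash
python3 -c "
from h import *
goal(.4402,-.1915,.185,6.05)"
```

```text
roll -0.23  x -0.12 y -0.13 z -0.10 tcp [ 0.4391 -0.1929  0.184 ] hdg 5.82
```

move_arm(
  moves=[
    {"gripper": 100, "x": -0.12, "y": -0.13, "z": -0.1, "roll": -0.2},
    {"gripper": 0, "x": 0, "y": 0, "z": 0, "roll": 0},
    {"gripper": 0, "x": 0, "y": 0, "z": 0, "roll": 0},
    {"gripper": 0, "x": 0, "y": 0, "z": 0, "roll": 0},
    {"gripper": 0, "x": 0, "y": 0, "z": 0, "roll": 0},
  ],
)

```text
time_s: 2.75
eef_pos: [0.4413, -0.1906, 0.1863]
eef_rot: [0.0, 0.744, -0.668, 0.0]
wrist_force: [0.3, 0.7, 0.4]
opening: 0.142
```

move_arm(
  moves=[
    {"gripper": 0, "x": 0, "y": 0, "z": 0, "roll": 0},
    {"gripper": 0, "x": 0, "y": 0, "z": 0, "roll": 0},
    {"gripper": 0, "x": 0, "y": 0, "z": 0, "roll": 0},
    {"gripper": 0, "x": 0, "y": 0, "z": 0, "roll": 0},
    {"gripper": 0, "x": 0, "y": 0, "z": 0, "roll": 0},
  ],
)

```text
time_s: 3.38
eef_pos: [0.4414, -0.1907, 0.1862]
eef_rot: [-0.0, 0.744, -0.668, 0.0]
wrist_force: [-0.8, 1.1, 5.0]
opening: 0.13
```

move_arm(
  moves=[
    {"gripper": 0, "x": 0, "y": 0, "z": -3.0, "roll": 0},
    {"gripper": 0, "x": 0, "y": 0, "z": -5.5, "roll": 0},
    {"gripper": 0, "x": 0, "y": 0, "z": -5.5, "roll": 0},
    {"gripper": 0, "x": 0, "y": 0, "z": -5.5, "roll": 0},
    {"gripper": 0, "x": 0, "y": 0, "z": -5.5, "roll": 4.5},
  ],
)

```text
time_s: 4.0
eef_pos: [0.4409, -0.1905, 0.4374]
eef_rot: [0.0, 0.716, -0.698, -0.0]
wrist_force: [0.6, -0.4, -1.3]
opening: 0.128
```

move_arm(
  moves=[
    {"gripper": 0, "x": 0, "y": 0, "z": -2.0, "roll": 5.0},
    {"gripper": 0, "x": 0, "y": 0, "z": 0, "roll": 0},
    {"gripper": 0, "x": 0, "y": 0, "z": 0, "roll": 0},
    {"gripper": 0, "x": 0, "y": 0, "z": 0, "roll": 0},
    {"gripper": 0, "x": 0, "y": 0, "z": 0, "roll": 0},
  ],
)

```text
time_s: 4.62
eef_pos: [0.4412, -0.1906, 0.4549]
eef_rot: [-0.0, -0.686, 0.727, 0.001]
wrist_force: [1.1, 0.1, -0.5]
opening: 0.135
```

```bash
python3 -c "
from h import *
goal(.452,.090,.455,-3.4);print(ctrl.get_obs()['wrist_force'])"
```

```text
roll 0.05  x -28.08 y 0.58 z -0.01 tcp [ 0.4412 -0.1906  0.4549] hdg -3.35
[ 1.13583545  0.1294828  -0.47214088]
```

move_arm(
  moves=[
    {"gripper": 0, "x": -4, "y": 0.1, "z": 0, "roll": 0},
    {"gripper": 0, "x": -6, "y": 0.1, "z": 0, "roll": 0},
    {"gripper": 0, "x": -6, "y": 0.1, "z": 0, "roll": 0},
    {"gripper": 0, "x": -6, "y": 0.1, "z": 0, "roll": 0},
    {"gripper": 0, "x": -4, "y": 0.1, "z": 0, "roll": 0},
  ],
)

```text
time_s: 5.25
eef_pos: [0.4512, 0.0715, 0.4558]
eef_rot: [0.0, -0.687, 0.727, 0.0]
wrist_force: [0.0, -0.5, -0.6]
opening: 0.131
```

move_arm(
  moves=[
    {"gripper": 0, "x": -2.1, "y": 0.1, "z": 0, "roll": 0},
    {"gripper": 0, "x": 0, "y": 0, "z": 0, "roll": 0},
    {"gripper": 0, "x": 0, "y": 0, "z": 0, "roll": 0},
    {"gripper": 0, "x": 0, "y": 0, "z": 0, "roll": 0},
    {"gripper": 0, "x": 0, "y": 0, "z": 0, "roll": 0},
  ],
)

```text
time_s: 5.88
eef_pos: [0.4519, 0.0894, 0.4561]
eef_rot: [-0.0, -0.685, 0.728, -0.0]
wrist_force: [0.3, -0.2, -1.4]
opening: 0.126
```

Run:
```python
from h import *
import pickle
goal(.452,.090,.455,-3.4)
w=cam("wrist");pickle.dump(w,open("w3.pkl","wb"));save(w,"w3.png",s=1.25)
T=w["W"]; print(proj(w,[[.5435,.0865,.215],[.5415,.0855,.23]])*1.25)
```

```text
roll -0.06  x -0.06 y -0.00 z 0.11 tcp [0.4519 0.0894 0.4561] hdg -3.46
[[407.06754346 115.47154037]
 [409.5981401  118.13511257]]
```

View pics/w3.png

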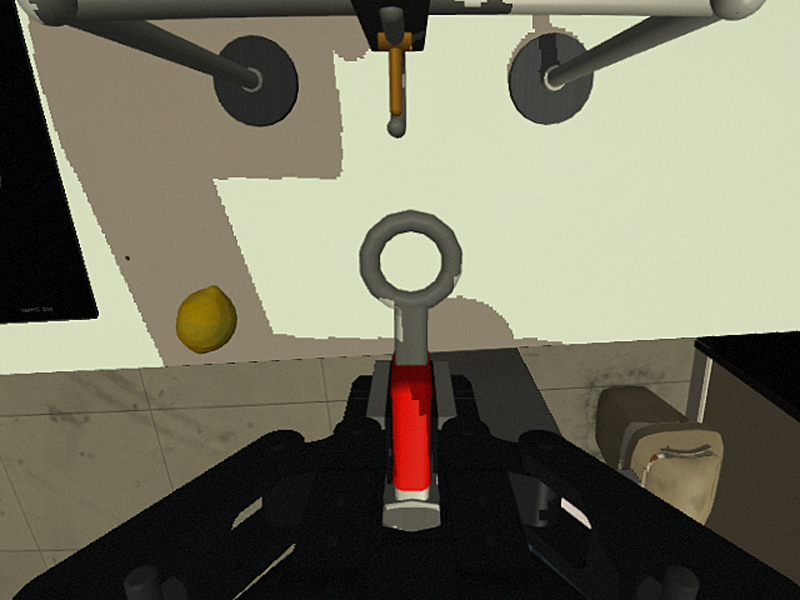

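The eye is centred at (411,259), the nose tip at (397,127), and the gate runs up to its hinge at (402,42); the bar ends are at (60,8) and (735,5).

Run:
```python
from h import *
import pickle
cs=pickle.load(open("c0.pkl","rb"));w=pickle.load(open("w3.pkl","rb"))
s,t=cs["scene"],cs["top"]
p=lambda a,b:(a/1.25,b/1.25);c=lambda a,b:(260+a/5,180+b/5);d=lambda a,b:(220+a/5,180+b/5)
print("gate end: s+t",tri([(s,c(299,369)),(t,d(303,233))]),"all",tri([(s,c(299,369)),(t,d(303,233)),(w,p(395.5,116))]),"s+w",tri([(s,c(299,369)),(w,p(395.5,116))]),"t+w",tri([(t,d(303,233)),(w,p(395.5,116))]))
for z in(.205,.215,.225,.235): print("nose",z,atz(w,p(397,127),z))
for z in(.205,.215): 
  a,b=atz(w,p(395.5,114),z),atz(w,p(402,45),z);print("gate",z,a,b,np.degrees(np.arctan2((b-a)[1],(b-a)[0])))
print("eye",atz(w,p(411,259),.4561-.158), "grip",atz(w,p(411,430),.4561-.158+.015))
P=[(s,p(389,250)),(s,p(360,366)),(t,p(289,268))]
print("bar ends s/w",tri([(s,p(389,250)),(w,p(735,5))]),tri([(s,p(360,366)),(w,p(60,8))]))
```

```text
gate end: s+t [0.54342885 0.08647507 0.20809671] all [0.54302906 0.08892258 0.21071767] s+w [0.54333445 0.09144839 0.21583114] t+w [0.54363262 0.08924286 0.20748503]
nose 0.205 [0.53949179 0.09140627 0.205     ]
nose 0.215 [0.53907756 0.09114971 0.215     ]
nose 0.225 [0.53866333 0.09089315 0.225     ]
nose 0.235 [0.5382491  0.09063658 0.235     ]
gate 0.205 [0.54506667 0.09169499 0.205     ] [0.57299855 0.08690605 0.205     ] -9.728813948130021
gate 0.215 [0.54439911 0.09142531 0.215     ] [0.57106172 0.08685398 0.215     ] -9.728813948130044
eye [0.500013   0.08751685 0.2981    ] grip [0.45368767 0.09035116 0.3131    ]
bar ends s/w [ 0.57654148 -0.03906626  0.235023  ] [0.58991994 0.2104658  0.23918859]
```

move_arm(
  moves=[
    {"gripper": 0, "x": -0.58, "y": -2.0, "z": 0, "roll": 0},
    {"gripper": 0, "x": 0, "y": -1.87, "z": 0, "roll": 0},
    {"gripper": 0, "x": 0, "y": 0, "z": 2.5, "roll": 0},
    {"gripper": 0, "x": 0, "y": 0, "z": 2.0, "roll": 0},
    {"gripper": 0, "x": 0, "y": 0, "z": 0, "roll": 0},
  ],
)

```text
time_s: 6.55
eef_pos: [0.4904, 0.0934, 0.4095]
eef_rot: [-0.001, -0.686, 0.728, 0.001]
wrist_force: [-1.1, -0.7, -0.1]
opening: 0.128
```

move_arm(
  moves=[
    {"gripper": 0, "x": 0, "y": 0, "z": 0, "roll": 0},
    {"gripper": 0, "x": 0, "y": 0, "z": 0, "roll": 0},
  ],
)

```text
time_s: 6.8
eef_pos: [0.4911, 0.0936, 0.4123]
eef_rot: [0.001, -0.686, 0.728, -0.001]
wrist_force: [-0.8, 0.8, -1.2]
opening: 0.133
```

Run:
```python
from h import *
import pickle
goal(.4907,.0929,.403,-3.4);print(ctrl.get_obs()['wrist_force'])
w=cam("wrist");pickle.dump(w,open("w4.pkl","wb"));save(w,"w4.png",(200,60,240,240),s=2.5)
s=cam("scene");pickle.dump(s,open("s4.pkl","wb"))
```

```text
roll 0.02  x 0.07 y 0.04 z 0.93 tcp [0.4911 0.0936 0.4123] hdg -3.38
[-0.77234359  0.82431226 -1.18491151]
```

View pics/w4.png

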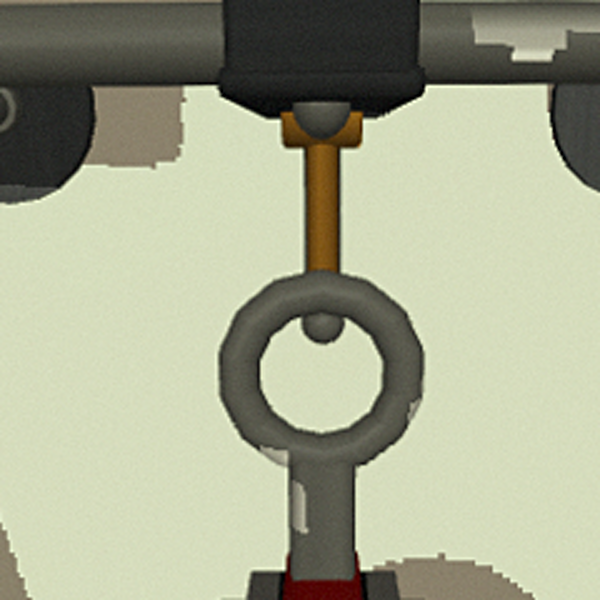

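Laterally and in heading the eye (321,373) is aligned with the nose (323,322) and gate; the nose still shows toward the far side of the hole, partly by parallax.

Run:
```python
from h import *
import pickle
w=pickle.load(open("w4.pkl","rb"));w3=pickle.load(open("w3.pkl","rb"))
q=lambda a,b:(200+a/2.5,60+b/2.5)
T=tool();print("eye",atz(w,q(321,373),.4123-.158),T[:3,3])
f=np.array([.998,-.06,0])
e=atz(w,q(321,370),.4123-.158)
for z in(.208,.215,.222):
  n=atz(w,q(323,323),z);print(z,n,"w3",atz(w3,(397/1.25,127/1.25),z),"fwd",(n-e)@f,"left",(n-e)@[.06,.998,0])
print("tri",tri([(w,q(323,323)),(w3,(397/1.25,127/1.25))]))
```

```text
eye [0.53876126 0.09193092 0.2543    ] [0.49101043 0.09364572 0.41201755]
0.208 [0.53731505 0.09165137 0.208     ] w3 [0.53936752 0.09132931 0.208     ] fwd -0.0018656152911303177 left -0.00036582981823792823
0.215 [0.5386187  0.09158604 0.215     ] w3 [0.53907756 0.09114971 0.215     ] fwd -0.0005606573540829043 left -0.0003528105215135839
0.222 [0.53992234 0.09152071 0.222     ] w3 [0.5387876  0.09097012 0.222     ] fwd 0.0007443005829645084 left -0.0003397912247892257
tri [0.53898378 0.09133529 0.21686525]
```

move_arm(
  moves=[
    {"gripper": 0, "x": 0, "y": 0, "z": 1.5, "roll": 0},
    {"gripper": 0, "x": 0, "y": 0, "z": 1.2, "roll": 0},
    {"gripper": 0, "x": 0, "y": 0, "z": 0, "roll": 0},
    {"gripper": 0, "x": 0, "y": 0, "z": 0, "roll": 0},
  ],
)

```text
time_s: 7.4
eef_pos: [0.4909, 0.0937, 0.384]
eef_rot: [-0.0, -0.686, 0.728, 0.0]
wrist_force: [-0.2, -0.4, -0.9]
opening: 0.131
```

move_arm(
  moves=[
    {"gripper": 0, "x": 0, "y": 0, "z": 0.4, "roll": 0},
    {"gripper": 0, "x": 0, "y": 0, "z": 0.4, "roll": 0},
    {"gripper": 0, "x": 0, "y": 0, "z": 0, "roll": 0},
  ],
)

```text
time_s: 7.78
eef_pos: [0.4909, 0.0937, 0.3761]
eef_rot: [0.0, -0.686, 0.728, -0.0]
wrist_force: [0.3, -0.8, 0.8]
opening: 0.132
```

Run:
```python
from h import *
import pickle
print(ctrl.get_obs()['wrist_force'])
w=cam("wrist");pickle.dump(w,open("w5.pkl","wb"));save(w,"w5.png",(200,60,240,240),s=2.5)
goal(.4907,.0929,.375,-3.4)
```

```text
[ 0.27585644 -0.77661096  0.78177856]
roll 0.02  x 0.08 y 0.02 z 0.13 tcp [0.4909 0.0937 0.3763] hdg -3.38
```

View pics/w5.png

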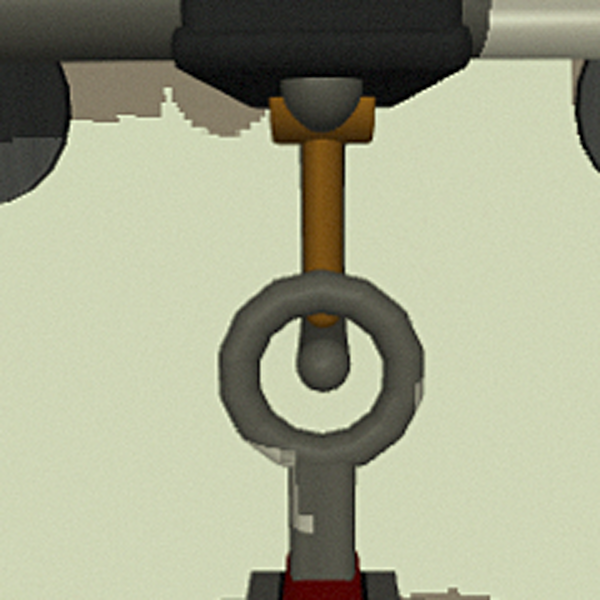

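The nose stands in the middle of the hole at (323,372), a few mm below the eye. I'll press down in small steps.

move_arm(
  moves=[
    {"gripper": 0, "x": 0, "y": 0, "z": 0.3, "roll": 0},
    {"gripper": 0, "x": 0, "y": 0, "z": 0.3, "roll": 0},
    {"gripper": 0, "x": 0, "y": 0, "z": 0.2, "roll": 0},
    {"gripper": 0, "x": 0, "y": 0, "z": 0, "roll": 0},
  ],
)

```text
time_s: 8.32
eef_pos: [0.4909, 0.0937, 0.3681]
eef_rot: [0.0, -0.686, 0.728, -0.0]
wrist_force: [-0.5, -0.7, 2.0]
opening: 0.133
```

move_arm(
  moves=[
    {"gripper": 0, "x": 0, "y": 0, "z": 0.2, "roll": 0},
    {"gripper": 0, "x": 0, "y": 0, "z": 0.2, "roll": 0},
    {"gripper": 0, "x": 0, "y": 0, "z": 0.1, "roll": 0},
    {"gripper": 0, "x": 0, "y": 0, "z": 0, "roll": 0},
  ],
)

```text
time_s: 8.82
eef_pos: [0.4907, 0.0937, 0.3629]
eef_rot: [-0.0, -0.686, 0.728, 0.0]
wrist_force: [-0.6, 1.0, 3.5]
opening: 0.13
```

move_arm(
  moves=[
    {"gripper": 0, "x": 0, "y": 0, "z": 0.2, "roll": 0},
    {"gripper": 0, "x": 0, "y": 0, "z": 0.2, "roll": 0},
    {"gripper": 0, "x": 0, "y": 0, "z": 0, "roll": 0},
  ],
)

```text
time_s: 9.2
eef_pos: [0.4906, 0.0937, 0.3587]
eef_rot: [-0.0, -0.686, 0.728, 0.0]
wrist_force: [-2.0, -0.3, 2.2]
opening: 0.131
```

move_arm(
  moves=[
    {"gripper": 0, "x": 0, "y": 0, "z": 0.2, "roll": 0},
    {"gripper": 0, "x": 0, "y": 0, "z": 0.1, "roll": 0},
    {"gripper": 0, "x": 0, "y": 0, "z": 0, "roll": 0},
  ],
)

```text
time_s: 9.57
eef_pos: [0.4905, 0.0937, 0.3557]
eef_rot: [-0.001, -0.686, 0.728, 0.001]
wrist_force: [-2.3, 0.7, 2.0]
opening: 0.129
```

move_arm(
  moves=[
    {"gripper": 0, "x": 0, "y": 0, "z": 0.2, "roll": 0},
    {"gripper": 0, "x": 0, "y": 0, "z": 0.1, "roll": 0},
    {"gripper": 0, "x": 0, "y": 0, "z": 0, "roll": 0},
  ],
)

```text
time_s: 9.95
eef_pos: [0.4902, 0.0938, 0.3524]
eef_rot: [-0.001, -0.686, 0.728, 0.001]
wrist_force: [-4.5, 0.4, -0.3]
opening: 0.129
```

move_arm(
  moves=[
    {"gripper": 0, "x": 0, "y": 0, "z": 0.2, "roll": 0},
    {"gripper": 0, "x": 0, "y": 0, "z": 0, "roll": 0},
  ],
)

```text
time_s: 10.2
eef_pos: [0.491, 0.0936, 0.3508]
eef_rot: [0.0, -0.686, 0.728, -0.0]
wrist_force: [0.4, 0.0, -0.3]
opening: 0.129
```

Run:
```python
from h import *
import pickle
print(ctrl.get_obs()['wrist_force'])
w=cam("wrist");save(w,"w6.png",(200,60,240,240),s=2.5)
```

```text
[ 0.38459137  0.00645138 -0.26891826]
```

View pics/w6.png

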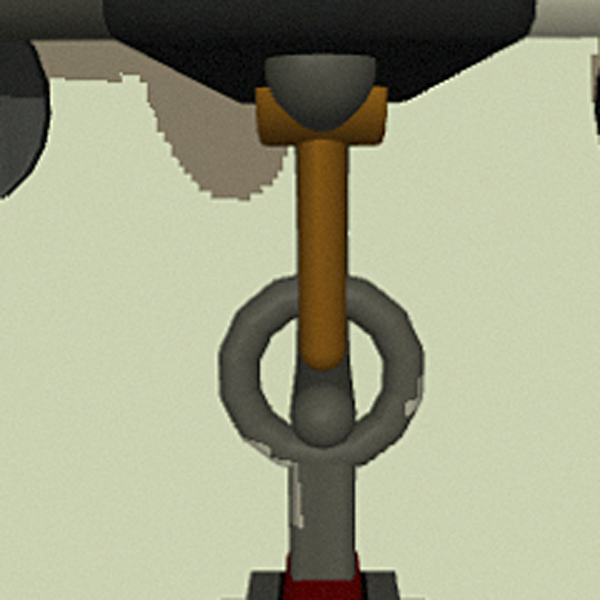

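The gate is shut (rod to (323,365)) over the ring, whose far side now lies beneath it, and the force is back to zero: the eye is in. Next I ease it forward slightly and release.

move_arm(
  moves=[
    {"gripper": 0, "x": 0, "y": -0.2, "z": 0, "roll": 0},
    {"gripper": 100, "x": 0, "y": 0, "z": 0, "roll": 0},
    {"gripper": 100, "x": 0, "y": 0, "z": 0, "roll": 0},
    {"gripper": 100, "x": 0, "y": 0, "z": 0, "roll": 0},
    {"gripper": 100, "x": 0, "y": 0, "z": 0, "roll": 0},
  ],
)

```text
time_s: 10.88
eef_pos: [0.4928, 0.0935, 0.3511]
eef_rot: [0.0, -0.686, 0.728, -0.0]
wrist_force: [-0.3, -0.3, -1.0]
opening: 0.96
```

move_arm(
  moves=[
    {"gripper": 100, "x": 0, "y": 0, "z": 0, "roll": 0},
    {"gripper": 100, "x": 0, "y": 0, "z": -1, "roll": 0},
    {"gripper": 100, "x": 0, "y": 0, "z": -3, "roll": 0},
    {"gripper": 100, "x": 0, "y": 2, "z": -4, "roll": 0},
    {"gripper": 100, "x": 0, "y": 2, "z": -4, "roll": 0},
  ],
)

```text
time_s: 11.5
eef_pos: [0.4523, 0.0959, 0.4729]
eef_rot: [0.0, -0.686, 0.728, -0.0]
wrist_force: [1.3, 0.1, 0.4]
opening: 0.999
```

move_arm(
  moves=[
    {"gripper": 100, "x": 0, "y": 2, "z": 0, "roll": 0},
    {"gripper": 100, "x": 0, "y": 2, "z": 0, "roll": 0},
    {"gripper": 100, "x": 0, "y": 0, "z": 0, "roll": 0},
    {"gripper": 100, "x": 0, "y": 0, "z": 0, "roll": 0},
    {"gripper": 100, "x": 0, "y": 0, "z": 0, "roll": 0},
  ],
)

```text
time_s: 12.12
eef_pos: [0.4135, 0.0982, 0.4712]
eef_rot: [-0.0, -0.686, 0.728, -0.0]
wrist_force: [0.0, -0.8, -0.1]
opening: 0.996
```

move_arm(
  moves=[
    {"gripper": 100, "x": 0, "y": 0, "z": 0, "roll": 0},
    {"gripper": 100, "x": 0, "y": 0, "z": 0, "roll": 0},
    {"gripper": 100, "x": 0, "y": 0, "z": 0, "roll": 0},
    {"gripper": 100, "x": 0, "y": 0, "z": 0, "roll": 0},
    {"gripper": 100, "x": 0, "y": 0, "z": 0, "roll": 0},
  ],
)

```text
time_s: 12.75
eef_pos: [0.4129, 0.0983, 0.4711]
eef_rot: [0.0, -0.686, 0.728, 0.0]
wrist_force: [0.1, 0.0, -0.5]
opening: 1.001
```

Run:
```python
from h import *
o=ctrl.get_obs();print(o['wrist_force'],o['eef_pos'])
w=cam("wrist");s=cam("scene")
a=cv2.resize(w["img"][:240,160:480,::-1],(640,480));b=cv2.resize(s["img"][180:330,240:365,::-1],None,fx=3.2,fy=3.2,interpolation=cv2.INTER_CUBIC)
b=cv2.resize(b,(400,480))
cv2.imwrite("pics/f.png",cv2.resize(np.hstack([a,b]),(800,369)))
```

```text
[ 0.13049557  0.00774882 -0.48042537] [0.41293826 0.09828649 0.47109946]
```

View pics/f.png

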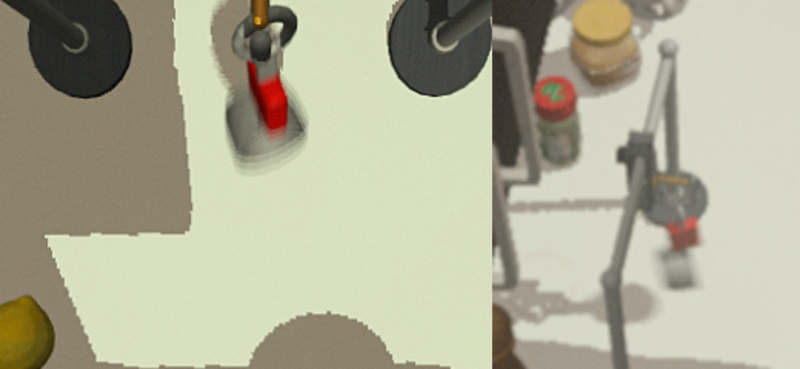

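The scoop hangs on the closed hook, still swinging (motion blur), with its eye round the bend. I'll let it settle before handing in.

Run:
```python
from h import *
import time
p=None
for i in range(80):
    w=ctrl.camera("wrist")["img"][:130,200:420].astype(float)
    if i%5==4:
        s=ctrl.camera("wrist")["img"][:130,200:420].astype(float)
        im=s; red=(im[...,0]>120)&(im[...,1]<60)&(im[...,2]<60); y,x=np.nonzero(red)
        print(round(ctrl.get_obs()["time_s"],2),len(x),x.mean().round(1),y.mean().round(1),"chg",np.abs(s-w).mean().round(2))
c=cam("wrist");save(c,"g.png",(200,0,200,150),s=4)
```

```text
13.15 206 135.1 41.8 chg 8.9
13.45 601 135.6 77.6 chg 9.14
13.75 73 137.1 19.2 chg 3.15
14.05 670 136.8 84.5 chg 5.5
14.35 93 137.8 23.4 chg 5.74
14.65 568 139.9 70.6 chg 12.08
14.95 296 138.8 45.9 chg 10.55
15.25 384 137.8 51.6 chg 8.54
15.55 500 136.0 63.6 chg 8.55
15.85 216 138.4 39.9 chg 4.77
16.15 560 139.3 68.8 chg 5.7
16.45 210 137.9 39.8 chg 4.5
16.75 524 144.5 62.5 chg 5.98
17.05 316 138.3 47.1 chg 5.96
17.35 455 144.0 55.0 chg 5.62
17.65 402 138.4 51.5 chg 5.68
```

View pics/g.png

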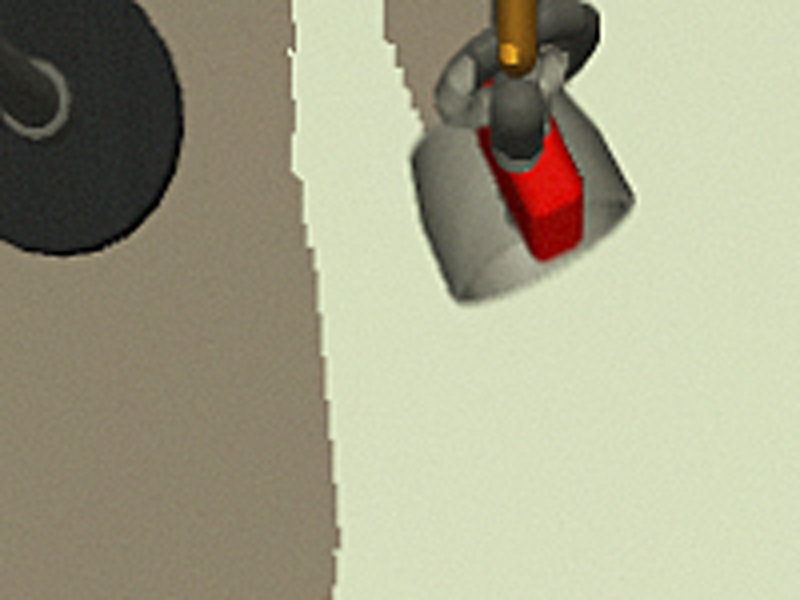

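The scoop hangs from the closed gate, and its swing is dying down. I'll wait a little longer.

move_arm(
  moves=[
    {"gripper": 100, "x": 0, "y": 0, "z": 0, "roll": 0},
    {"gripper": 100, "x": 0, "y": 0, "z": 0, "roll": 0},
    {"gripper": 100, "x": 0, "y": 0, "z": 0, "roll": 0},
    {"gripper": 100, "x": 0, "y": 0, "z": 0, "roll": 0},
    {"gripper": 100, "x": 0, "y": 0, "z": 0, "roll": 0},
  ],
)

```text
time_s: 18.32
eef_pos: [0.4129, 0.0983, 0.4711]
eef_rot: [-0.0, -0.686, 0.728, 0.0]
wrist_force: [-0.6, 0.2, 0.0]
opening: 0.999
```

move_arm(
  moves=[
    {"gripper": 100, "x": 0, "y": 0, "z": 0, "roll": 0},
    {"gripper": 100, "x": 0, "y": 0, "z": 0, "roll": 0},
    {"gripper": 100, "x": 0, "y": 0, "z": 0, "roll": 0},
    {"gripper": 100, "x": 0, "y": 0, "z": 0, "roll": 0},
    {"gripper": 100, "x": 0, "y": 0, "z": 0, "roll": 0},
  ],
)

```text
time_s: 18.95
eef_pos: [0.4129, 0.0983, 0.4711]
eef_rot: [0.0, -0.686, 0.728, 0.0]
wrist_force: [-0.1, -0.6, -0.9]
opening: 1.0
```

move_arm(
  moves=[
    {"gripper": 100, "x": 0, "y": 0, "z": 0, "roll": 0},
    {"gripper": 100, "x": 0, "y": 0, "z": 0, "roll": 0},
    {"gripper": 100, "x": 0, "y": 0, "z": 0, "roll": 0},
    {"gripper": 100, "x": 0, "y": 0, "z": 0, "roll": 0},
    {"gripper": 100, "x": 0, "y": 0, "z": 0, "roll": 0},
  ],
)

```text
time_s: 19.58
eef_pos: [0.4129, 0.0983, 0.4711]
eef_rot: [0.0, -0.686, 0.728, 0.0]
wrist_force: [0.6, 0.0, 0.2]
opening: 1.0
```

move_arm(
  moves=[
    {"gripper": 100, "x": 0, "y": 0, "z": 0, "roll": 0},
    {"gripper": 100, "x": 0, "y": 0, "z": 0, "roll": 0},
    {"gripper": 100, "x": 0, "y": 0, "z": 0, "roll": 0},
    {"gripper": 100, "x": 0, "y": 0, "z": 0, "roll": 0},
    {"gripper": 100, "x": 0, "y": 0, "z": 0, "roll": 0},
  ],
)

```text
time_s: 20.2
eef_pos: [0.4129, 0.0983, 0.4711]
eef_rot: [-0.0, -0.686, 0.728, 0.0]
wrist_force: [-0.7, -0.1, 0.1]
opening: 0.998
```

move_arm(
  moves=[
    {"gripper": 100, "x": 0, "y": 0, "z": 0, "roll": 0},
    {"gripper": 100, "x": 0, "y": 0, "z": 0, "roll": 0},
    {"gripper": 100, "x": 0, "y": 0, "z": 0, "roll": 0},
    {"gripper": 100, "x": 0, "y": 0, "z": 0, "roll": 0},
    {"gripper": 100, "x": 0, "y": 0, "z": 0, "roll": 0},
  ],
)

```text
time_s: 20.82
eef_pos: [0.4129, 0.0983, 0.4711]
eef_rot: [0.0, -0.686, 0.728, 0.0]
wrist_force: [0.4, 0.3, -0.6]
opening: 1.001
```

move_arm(
  moves=[
    {"gripper": 100, "x": 0, "y": 0, "z": 0, "roll": 0},
    {"gripper": 100, "x": 0, "y": 0, "z": 0, "roll": 0},
    {"gripper": 100, "x": 0, "y": 0, "z": 0, "roll": 0},
    {"gripper": 100, "x": 0, "y": 0, "z": 0, "roll": 0},
    {"gripper": 100, "x": 0, "y": 0, "z": 0, "roll": 0},
  ],
)

```text
time_s: 21.45
eef_pos: [0.413, 0.0983, 0.4711]
eef_rot: [0.0, -0.686, 0.728, -0.0]
wrist_force: [0.5, 0.1, -0.3]
opening: 0.999
```

move_arm(
  moves=[
    {"gripper": 100, "x": 0, "y": 0, "z": 0, "roll": 0},
    {"gripper": 100, "x": 0, "y": 0, "z": 0, "roll": 0},
    {"gripper": 100, "x": 0, "y": 0, "z": 0, "roll": 0},
    {"gripper": 100, "x": 0, "y": 0, "z": 0, "roll": 0},
    {"gripper": 100, "x": 0, "y": 0, "z": 0, "roll": 0},
  ],
)

```text
time_s: 22.08
eef_pos: [0.4129, 0.0983, 0.4711]
eef_rot: [0.0, -0.686, 0.728, -0.0]
wrist_force: [-0.1, 0.4, -0.8]
opening: 0.998
```

move_arm(
  moves=[
    {"gripper": 100, "x": 0, "y": 0, "z": 0, "roll": 0},
    {"gripper": 100, "x": 0, "y": 0, "z": 0, "roll": 0},
    {"gripper": 100, "x": 0, "y": 0, "z": 0, "roll": 0},
    {"gripper": 100, "x": 0, "y": 0, "z": 0, "roll": 0},
    {"gripper": 100, "x": 0, "y": 0, "z": 0, "roll": 0},
  ],
)

```text
time_s: 22.7
eef_pos: [0.4129, 0.0983, 0.4711]
eef_rot: [0.0, -0.686, 0.728, 0.0]
wrist_force: [-0.3, -1.0, 0.2]
opening: 1.0
```

Run:
```python
from h import *
for i in range(16):
    s=ctrl.camera("wrist")["img"][:130,200:420].astype(float)
    red=(s[...,0]>120)&(s[...,1]<60)&(s[...,2]<60); y,x=np.nonzero(red)
    print(round(ctrl.get_obs()["time_s"],2),len(x),x.mean().round(1),y.mean().round(1))
```

```text
22.75 428 140.3 52.8
22.8 433 140.4 52.9
22.85 430 140.4 52.9
22.9 435 140.4 52.8
22.95 434 140.4 52.8
23.0 433 140.3 52.7
23.05 432 140.3 52.7
23.1 433 140.3 52.7
23.15 434 140.3 52.6
23.2 433 140.3 52.6
23.25 431 140.3 52.6
23.3 433 140.3 52.7
23.35 431 140.3 52.6
23.4 431 140.3 52.6
23.45 434 140.3 52.5
23.5 431 140.3 52.7
```

Run:
```python
from h import *
c=cam("wrist")
n=np.array([.5390,.0914]);e=atz(c,(200+518/4,65/4),.168)[:2]-n
print("eye x,y rel nose",e@[.998,-.06],e@[.06,.998])
ctrl.hand_in()
```

```text
eye x,y rel nose 0.016690113370905063 -0.00016704292214806803
the job is handed in; nothing more can be done
```

The scoop is hanging from the closed snap hook, released and at rest. I handed the job in at about 23.6 s of the 61 s allowed.

**How it went:** I gripped the red grip, lifted the scoop and lined the eye up over the nose using the wrist camera. I then pressed down in steps of 1–3 mm. The nose tip worked out at about 216 mm over the worktop, 14 mm below mid setting. The gate began to resist about 4 mm below the tip. The highest reading between pressing steps was about 4.5 N, mostly sideways. The eye slipped in about 23 mm below the tip and the reading fell back to zero. I opened the gripper and backed the arm away.

**Last checks:**
- **Gate:** it looked shut in the picture at insertion and again while the scoop was swinging.
- **Swing:** the red grip held still to about 0.2 px over the last 0.75 s.
- **Eye position:** about 17 mm behind the nose and 0 mm sideways, within the limits. I read the pixel from a picture taken mid-swing and assumed the hanging height, so this is rough.
- **Robot:** clear of everything.

**What failed or was not checked:**
- My first two move calls were refused because each row needs every field. This cost one wasted picture.
- Forces were read only at the end of each move call, so peaks in between were not seen.
- I did not re-measure the bystanders, but the arm never passed close to them.

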